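# Seat the drive and shut the dust cover of a drive test box

## Robot

A 6-joint arm with a two-finger parallel gripper is mounted at the origin on the work surface. World frame = base frame: x ahead of the robot, y to its left, z up, the work surface at z = 0. Lengths are in m, angles in degrees, forces in N, time in s.
With the tool pointing down it reaches from about 0.275 to 0.85 m from the base axis. Payload 5.2 kg.
Tool frame: the origin (TCP) lies between the finger pads; the fingertips stand ahead of it and the grasp point (between the pads) lies 11 mm behind it (r.tip_extent is the z of the fingertips in the tool frame, in m); z points along the fingers, y is the line along which they close (so a half turn about z gives the same grasp; the last joint's range is limited). The gripper opens to 85 mm and grips with 20 to 120 N. Pads are 22 mm wide; open, the fingers measure 114 mm over their backs; the gripper's body (76 mm by 85 mm) begins 54 mm behind the grasp point. The pads swing forward as they close: fully open they stand 13 mm farther back than shut.
Start: joints at [63.209, 14.817, 87.949, -0, 77.235, -11.62], TCP at [0.144, 0.531, 0.239] pointing down, gripper open.
Joint ranges: [-179.93, 179.93], [-52.35, 119.4], [10.71, 147.94], [-69.91, 249.91], [12.55, 155.21], [-178.61, 178.61]. Speed limits (degrees/s): [147.25, 147.25, 180, 180, 180, 180].

## Interface

Orientations are given as a 3x3 rotation matrix whose columns are the frame's x, y, z axes.
In Python, from plant import r gives the robot as it stands.
- The arm moves only by the tool move_arm, never from a script. Its argument "motion" is a list of rows, each an object of numbers: "tx", "ty", "tz": the shift along the tool's x, y, z in m; "ax", "ay", "az": the turn, a rotation vector about the tool's x, y, z in units of 5 degrees (1.0 is 5 degrees); "gripper": the closure in counts, from 0 (fully open) to 255 (shut). In form: [{"tx": .., "ty": .., "tz": .., "ax": .., "ay": .., "az": .., "gripper": ..}, ...]. A call has 1 to 10 rows; each row shifts and turns the commanded pose from where the row before left it, along the tool's axes as they then stand; what a row does not reach is not made up. A row lasts 1/10 s, in which the tool goes at most 50 mm and 8.59 degrees, less where a joint would pass 70% of its speed; a pose out of reach is approached as far as the arm can. A call is refused whole if a number of a shift passes 0.05 or a number of a turn 1, either way. A call with a gripper value outside its range is refused whole. The fingers move at their own pace and stop on an object; "newtons" is the grip in N (left out, the last holds). Time passes only in rows, so rows that do not move let the fingers close. It gives the time, the measured TCP pose, the force, the opening and the grip force at its end, in the units of the state.
- r.sense(): the state, without advancing time (a new reading comes with each control period).
- r.snapshot(name): name is "scene" or "side" or "wrist"; returns a dict with "frame" (400x640x3 uint8, blue, green, red), "intrinsics" (3x3 intrinsics, pixels), "dist" ([k1, k2, p1, p2, k3] as OpenCV has them; the pictures are not rectified), "position" and "rotation" of the camera in the world. Camera axes: x right, y up, looking along -z (the intrinsics and any distortion apply to the point x, -y, -z); pixel columns grow to the right and rows downward; lengths in m; the calibration is good to about 2 mm. A picture is of the moment at which its call begins. There is no depth.
- r.hand_in(): hands the job in; it is judged then, once.
The state is a dict: "clock": time; "joint_pos": joint angles; "joint_vel": joint speeds; "joint_torque": joint torques, N m; "ee_pos": TCP position; "tcp_rot": TCP orientation; "force": force on the tool from outside, world axes, zero at the start; "ft_torque": the same for the moment, N m; "opening": opening from 0.0 (shut) to 1.0 (fully open); "grip_force": force on a finger pad.
Only numpy, scipy, OpenCV 4.12 (cv2) and the standard library are available. Lean on these libraries where they do the work, as an engineer would, in place of code of your own. Each camera call takes 0.05 s, during which the arm holds its last target. There are 200 camera calls.

## Task

Press the hard drive fully down into its cradle in the grey test box, then swing the red clamp bar down flat over it, and then slide the blue-framed dust cover away from the robot until it is fully shut, by nudging its two yellow studs alternately, as it racks and jams if one end gets ahead. Be gentle: do not shove hard on the drive or on the cover, and leave the loose things lying around where they are.

Things in the scene. Friction and masses are not known exactly. Their poses are not given: they have to be found in the camera images.
- box: Fixed open-topped grey test box, 290 (x) x 294 (y) x 69 mm high; origin at the centre of its underside on the table, x along the cover's track away from the robot, y left, z up. Floor 8 mm thick. Inner side faces at y = +-129 mm, inner end faces at x = +-135 mm; end walls 66 mm high, the far one (orange top) is the cover's stop. The drive and clamp are in the far half.
- box_center (a point): Point on the box's middle line at z = 54 mm, the height of the side ledges that carry the cover. Aluminium lips (y = +-117 to +-147 mm, top at z = 69 mm) hold the cover's ends down over their whole length.
- drive (a joint): Height of the hard drive above its fully seated position, m: 0 = fully down, range 0 to 0.010, starts 4 to 9 mm proud. It moves straight down only, against about 8 N of grip plus some damping, stays where it is left, and stops hard at 0.
- drive_press (a point): Point on the top face of the hard drive (dark body with aluminium top, 102 x 147 x 26 mm, its length along the box's y, centred at box x = 75, y = -12 mm), near its right end at box x = 75, y = -62 mm, a good place to press, clear of the clamp. Seated, it is at box z = 34 mm.
- clamp (a joint): Angle of the red clamp bar, rad: 0 = lying flat above the drive (closed, hard stop), grows as it swings up; starts at 1.0 to 1.35. Light hinge friction (0.07 N m) holds it where it is left. It must be shut for the cover to pass.
- clamp_hinge (a point): Centre of the clamp's hinge, at box x = 75, y = 96, z = 40 mm; the hinge line is along the box's x. Closed, the bar runs from here towards the box's -y.
- clamp_tip (a point): Outer (upper when closed) face of the clamp bar, 100 mm from the hinge along the bar, 8 mm short of its free end. The bar is red, 22 mm wide, 6 mm thick and 108 mm long from the hinge.
- cover: Loose sliding dust cover, blue frame with clear window, 130 (x) x 252 (y) x 8 mm, 0.4 to 0.8 kg; origin at the centre of its underside, axes as the box's. Rests on the ledges (top at box z = 62 mm). Starts near the robot with its origin at box x = -66 to -52 mm; shut at +70 mm, far edge on the far wall. 3 mm side play; wedges when one stud is some 17 mm ahead; pushing the lagging one frees it.
- stud_left (a point): Centre of the left yellow stud on the cover, an upright round post of 20 mm diameter, 26 mm tall (box z = 62 to 88 mm); this point is 13 mm above the cover's upper face. On the cover at x = +25, y = +100 mm. Cover shut: box x = 95 mm.
- stud_right (a point): The same for the right stud, on the cover at x = +25, y = -100 mm. Cover shut: box x = 95 mm.
- screwdriver: Loose screwdriver lying on the table to the left of the box, to be left alone.
- tape: Loose yellow roll of tape, 72 mm across and 18 mm high, left of the box, to be left alone.
- old_drive: Loose small drive 100 x 70 x 9 mm lying right of the box, to be left alone.
- bottle: Clear bottle standing right of the box, 62 mm across and 160 mm tall, to be left standing.

How it is judged (in metres and radians):
On the way, in this order (a step that is already met when the one before it is completed fails the run):
1. the drive is fully down, with the clamp still open (value of joint drive below 0.0015 m and value of joint clamp above 0.5 rad), for 0.1 s.
2. the clamp bar lies flat over the seated drive, the cover still open (value of joint drive below 0.0015 m and value of joint clamp below 0.06 rad and x of cover in the frame of box below 0 m), for 0.2 s.
3. both ends of the cover are against the far wall (x of each of stud_left, stud_right in the frame of box above 0.092 m), for 0.2 s.
At the end, for the whole second after the job is handed in: The drive is within 1.5 mm of fully down, the clamp within 0.06 rad of flat, and both studs within 3 mm of their fully shut position, the cover at rest (all of step 3 and value of joint drive below 0.0015 m and value of joint clamp below 0.06 rad and linear speed of cover below 0.01 m/s); the robot touches nothing.
It fails at once if the drive is pressed with more than 70 N (contact force between the fingers and drive above 70 N).
It fails at once if the cover is shoved with more than 70 N (contact force between the fingers and cover above 70 N).
It fails at once if a bystander is moved by more than 25 mm (distance of any of screwdriver, tape, old_drive, bottle from where it was at the start of the episode above 0.025 m).
It also fails if it takes over 69 s, if anything falls off the work surface, if the arm or the gripper's body presses on something with over 40 N, if the wrist force passes 120 N, or if a joint passes its speed limit or range.

## Working session

There is one attempt and no reset: what is moved stays moved. The work goes in short steps, Python scripts to look and compute and a tool call to move; the robot and the scene stay as the last step left them, time stands still between calls to the robot, and variables do not carry over. Pictures are saved under pics/ and viewed, at most 10 in all, crops included, and the job is handed in when it is done.

Besides the shell and the picture viewer there is one more tool, called after "Request:" by a JSON object that holds its "fn" and its "kwargs", one argument or row to a line. move_arm: Moves the arm, as the interface text tells. Its arguments: {"type":"object","properties":{"motion":{"type":"array"},"newtons":{"type":"number"}},"required":["motion"]}

```bash
mkdir -p pics; ls; python3 - <<'E'
from plant import r
import cv2,pickle,numpy as np
s=r.sense(); print(s['ee_pos'],s['tcp_rot'],s['opening'],r.tip_extent)
d={}
for n in("scene","side","wrist"):
    d[n]=r.snapshot(n); print(n,d[n]['position'],np.round(d[n]['rotation'],3).tolist(),np.round(d[n]['intrinsics'],1).tolist(),d[n]['dist'])
    cv2.imwrite(f"pics/{n}0.png",d[n]['frame'])
pickle.dump(d,open("d0.pkl","wb"))
E
```

```text
pics
[0.14368081 0.53034398 0.23846711] [[-9.65136665e-01  2.61745121e-01 -8.41976897e-04]
 [ 2.61746203e-01  9.65135308e-01 -1.66212655e-03]
 [ 3.77568117e-04 -1.82456353e-03 -9.99998264e-01]] 0.997987329048326 0.008
scene [1.14149953 0.64089444 0.76992625] [[-0.711, -0.442, 0.547], [0.703, -0.422, 0.573], [-0.022, 0.792, 0.61]] [[420.0, 0.0, 321.7], [0.0, 420.0, 204.1], [0.0, 0.0, 1.0]] [-0.06704897  0.          0.          0.          0.        ]
side [ 0.29844262 -0.9386515   1.06115761] [[0.97, 0.174, -0.17], [-0.243, 0.704, -0.667], [0.004, 0.688, 0.726]] [[430.3, 0.0, 319.4], [0.0, 430.3, 204.6], [0.0, 0.0, 1.0]] [-0.11265099  0.          0.          0.          0.        ]
wrist [0.08159692 0.54798186 0.37251768] [[0.262, -0.932, -0.252], [0.965, 0.252, 0.069], [-0.001, -0.261, 0.965]] [[330.3, 0.0, 322.7], [0.0, 330.3, 196.9], [0.0, 0.0, 1.0]] [0.00885567 0.         0.         0.         0.        ]
```

View pics/scene0.png

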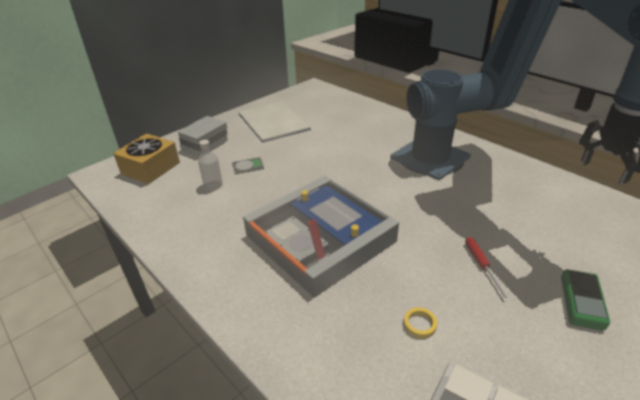

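View pics/side0.png

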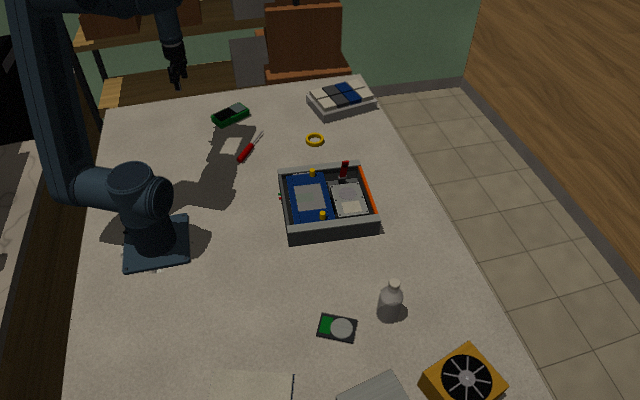

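Scene view: the studs are at about (305,196) and (355,231), the orange wall runs (250,223)–(305,270), and the clamp is near (317,240). Side view: the studs are at (312,173) and (323,215), the orange wall is near (368,187), and the clamp is near (345,168). The bottle and old drive are well off to the right, the tape and screwdriver to the left.

```bash
cat > h.py <<'E'
import cv2,numpy as np
def ray(c,uv):
    p=cv2.undistortPoints(np.array([[uv]],float),c['intrinsics'],np.array(c['dist']))[0,0]
    d=c['rotation']@np.array([p[0],-p[1],-1]); return np.array(c['position']),d/np.linalg.norm(d)
def plane(c,uv,z):
    o,d=ray(c,uv); return o+d*(z-o[2])/d[2]
def tri(c1,u1,c2,u2):
    o1,d1=ray(c1,u1);o2,d2=ray(c2,u2)
    t=np.linalg.lstsq(np.c_[d1,-d2],o2-o1,rcond=None)[0]
    a,b=o1+t[0]*d1,o2+t[1]*d2; return (a+b)/2,np.linalg.norm(a-b)
def blobs(c,lo,hi,roi,amin=8):
    h=cv2.cvtColor(c['frame'],cv2.COLOR_BGR2HSV); m=cv2.inRange(h,lo,hi)
    k=np.zeros_like(m);x0,y0,x1,y1=roi;k[y0:y1,x0:x1]=255;m&=k
    n,l,s,ce=cv2.connectedComponentsWithStats(m)
    return [(s[i,4],ce[i],cv2.minAreaRect(np.argwhere(l==i)[:,::-1].astype(np.float32))) for i in range(1,n) if s[i,4]>=amin]
Y=((20,110,90),(35,255,255));O=((6,130,120),(16,255,255));R=((0,130,50),(5,255,255))
E
python3 - <<'E'
from h import *;import pickle
d=pickle.load(open('d0.pkl','rb'))
for n,roi in(('scene',(230,170,410,300)),('side',(270,150,390,250))):
    for nm,(lo,hi) in(('Y',Y),('O',O),('R',R)):
        for a,c,rc in blobs(d[n],lo,hi,roi): print(n,nm,a,c.round(1),cv2.boxPoints(rc).round(0).tolist())
S,D=d['scene'],d['side']
def cs(n,roi): return [b[1] for b in blobs(d[n],*Y,roi,10)]
a=cs('scene',(290,170,410,250));b=cs('side',(270,150,345,250))
for u in a:
    for v in b: print(u.round(1),v.round(1),tri(S,u,D,v))
E
```

```text
scene Y 24 [304.3 192.8] [[302.0, 191.0], [307.0, 191.0], [307.0, 195.0], [302.0, 195.0]]
scene Y 53 [354.4 229.4] [[351.0, 225.0], [357.0, 225.0], [357.0, 235.0], [351.0, 235.0]]
scene O 257 [278.1 246.5] [[249.0, 224.0], [252.0, 221.0], [305.0, 268.0], [303.0, 271.0]]
side Y 20 [311.5 169.6] [[309.0, 168.0], [314.0, 168.0], [314.0, 172.0], [309.0, 172.0]]
side Y 21 [321.9 212.6] [[320.0, 211.0], [324.0, 211.0], [324.0, 215.0], [320.0, 215.0]]
side O 164 [368.2 190. ] [[358.0, 166.0], [361.0, 165.0], [378.0, 213.0], [375.0, 214.0]]
side R 13 [345.5 161.3] [[342.0, 160.0], [348.0, 160.0], [348.0, 162.0], [342.0, 162.0]]
[304.3 192.8] [311.5 169.6] (array([0.55097794, 0.01161268, 0.16100258]), np.float64(0.07534695657186928))
[304.3 192.8] [321.9 212.6] (array([ 0.52509231, -0.0746821 ,  0.08433954]), np.float64(0.003346650559307403))
[354.4 229.4] [311.5 169.6] (array([0.54106742, 0.12696469, 0.08195035]), np.float64(0.001198397051622611))
[354.4 229.4] [321.9 212.6] (array([ 0.51270659,  0.04432511, -0.00798149]), np.float64(0.09734350676502816))
```

```bash
python3 - <<'E'
from h import *;import pickle
d=pickle.load(open('d0.pkl','rb'));S,D=d['scene'],d['side']
for c,roi in((S,(230,170,410,300)),(D,(345,150,390,250))):
    rc=max(blobs(c,*O,roi),key=lambda b:b[0])[2]; p=cv2.boxPoints(rc)
    L=sorted([(np.linalg.norm(p[i]-p[(i+1)%4]),i) for i in range(4)])[:2]
    e=[plane(c,(p[i]+p[(i+1)%4])/2,.067) for _,i in L]; e.sort(key=lambda q:q[1])
    v=e[1]-e[0]; print(np.round(e,4).tolist(),np.linalg.norm(v),'yaw',np.degrees(np.arctan2(-v[0],v[1])),'mid',(e[0]+e[1])/2)
    print(plane(c,max(blobs(c,*O,roi),key=lambda b:b[0])[1],.067))
E
```

```text
[[0.6943, -0.098, 0.067], [0.7102, 0.1252, 0.067]] 0.22384432640600685 yaw -4.078363546662039 mid [0.70228631 0.01360679 0.067     ]
[0.70317263 0.0244274  0.067     ]
[[0.6961, -0.1039, 0.067], [0.712, 0.1221, 0.067]] 0.22662539752046687 yaw -4.004961949827987 mid [0.70405287 0.00909344 0.067     ]
[7.03529639e-01 4.73536210e-04 6.70000000e-02]
```

Request:
{"fn": "move_arm", "kwargs": {
  "motion": [
    {"tx":-0.02,"ty":-0.013,"gripper":255},
    {"tx":-0.04,"ty":-0.027},
    {"tx":-0.04,"ty":-0.027},
    {"tx":-0.04,"ty":-0.027},
    {"tx":-0.04,"ty":-0.027},
    {"tx":-0.04,"ty":-0.027},
    {"tx":-0.04,"ty":-0.027},
    {"tx":-0.04,"ty":-0.027},
    {"tx":-0.04,"ty":-0.027},
    {"tx":-0.04,"ty":-0.027}
  ],
  "newtons": 40
}}

```text
invalid input at $.motion[0]: expected keys tx, ty, tz, ax, ay, az, gripper
```

Request:
{"fn": "move_arm", "kwargs": {
  "motion": [
    {"tx":-0.04,"ty":-0.027},
    {"tx":-0.04,"ty":-0.027},
    {"tx":-0.04,"ty":-0.027},
    {"tx":-0.04,"ty":-0.027},
    {"tx":-0.01,"ty":-0.01,"az":-0.8},
    {"az":-0.9},
    {"az":-0.5},
    {},
    {},
    {}
  ]
}}

```text
invalid input at $.motion[0]: expected keys tx, ty, tz, ax, ay, az, gripper
```

All keys are required.

Request:
{"fn": "move_arm", "kwargs": {
  "motion": [
    {"tx":-0.02,"ty":-0.013,"tz":0,"ax":0,"ay":0,"az":0,"gripper":255},
    {"tx":-0.04,"ty":-0.027,"tz":0,"ax":0,"ay":0,"az":0,"gripper":255},
    {"tx":-0.04,"ty":-0.027,"tz":0,"ax":0,"ay":0,"az":0,"gripper":255},
    {"tx":-0.04,"ty":-0.027,"tz":0,"ax":0,"ay":0,"az":0,"gripper":255},
    {"tx":-0.04,"ty":-0.027,"tz":0,"ax":0,"ay":0,"az":0,"gripper":255},
    {"tx":-0.04,"ty":-0.027,"tz":0,"ax":0,"ay":0,"az":0,"gripper":255},
    {"tx":-0.04,"ty":-0.027,"tz":0,"ax":0,"ay":0,"az":0,"gripper":255},
    {"tx":-0.04,"ty":-0.027,"tz":0,"ax":0,"ay":0,"az":0,"gripper":255},
    {"tx":-0.04,"ty":-0.027,"tz":0,"ax":0,"ay":0,"az":0,"gripper":255},
    {"tx":-0.04,"ty":-0.027,"tz":0,"ax":0,"ay":0,"az":0,"gripper":255}
  ],
  "newtons": 40
}}

```text
clock: 1.15
ee_pos: [0.4445, 0.1826, 0.2393]
tcp_rot: [[-0.965, 0.262, 0.0], [0.262, 0.965, 0.0], [0.0, 0.0, -1.0]]
force: [0.5, 0.2, -0.4]
opening: -0.003
grip_force: 0.0
```

Request:
{"fn": "move_arm", "kwargs": {
  "motion": [
    {"tx":-0.04,"ty":-0.027,"tz":0,"ax":0,"ay":0,"az":0,"gripper":255},
    {"tx":-0.04,"ty":-0.027,"tz":0,"ax":0,"ay":0,"az":0,"gripper":255},
    {"tx":-0.04,"ty":-0.027,"tz":0,"ax":0,"ay":0,"az":0,"gripper":255},
    {"tx":-0.04,"ty":-0.027,"tz":0,"ax":0,"ay":0,"az":0,"gripper":255},
    {"tx":-0.01,"ty":-0.01,"tz":0,"ax":0,"ay":0,"az":-0.8,"gripper":255},
    {"tx":0,"ty":0,"tz":0,"ax":0,"ay":0,"az":-0.9,"gripper":255},
    {"tx":0,"ty":0,"tz":0,"ax":0,"ay":0,"az":-0.5,"gripper":255},
    {"tx":0,"ty":0,"tz":0,"ax":0,"ay":0,"az":0,"gripper":255},
    {"tx":0,"ty":0,"tz":0,"ax":0,"ay":0,"az":0,"gripper":255}
  ]
}}

```text
clock: 2.05
ee_pos: [0.5767, 0.026, 0.2391]
tcp_rot: [[-0.997, 0.074, -0.001], [0.074, 0.997, 0.0], [0.001, 0.0, -1.0]]
force: [0.4, 0.5, 0.1]
opening: -0.001
grip_force: 0.0
```

```bash
python3 - <<'E'
from plant import r
import cv2,pickle,numpy as np
s=r.sense(); print(s['clock'],s['ee_pos'],np.round(s['tcp_rot'],4).tolist(),s['opening'],s['force'],r.tip_extent)
w=r.snapshot('wrist');pickle.dump(w,open('w1.pkl','wb'));cv2.imwrite('pics/w1.png',w['frame']);print(w['position'],w['rotation'])
E
```

```text
2.05 [0.57669616 0.02602744 0.23905416] [[-0.9973, 0.0739, -0.0006], [0.0739, 0.9973, 0.0001], [0.0006, 0.0, -1.0]] -0.0007525949691095461 [0.37766451 0.50815262 0.09200489] 0.008
[0.51244388 0.03097411 0.37302954] [[ 7.39928977e-02 -9.62686206e-01 -2.60308126e-01]
 [ 9.97258517e-01  7.16130444e-02  1.86285292e-02]
 [ 7.08029296e-04 -2.60972875e-01  9.65345874e-01]]
```

View pics/w1.png

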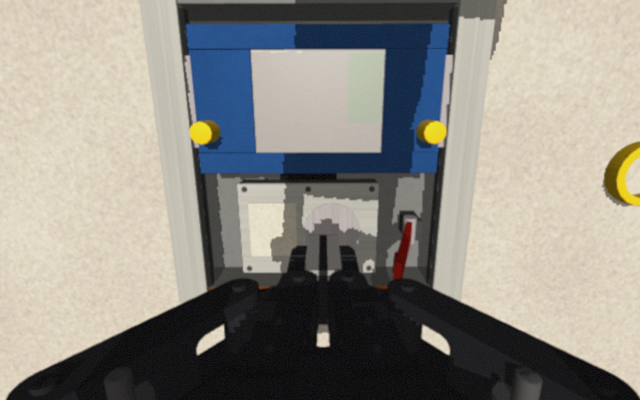

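The wrist view (far end at the bottom) has the right stud at (202,132), the left stud at (433,132), the drive top spanning about x 240–378 and y 181–272, and the clamp hinge at (408,220) with the bar rising towards (398,275).

```bash
python3 - <<'E'
from h import *;import pickle
w=pickle.load(open('w1.pkl','rb'));d=pickle.load(open('d0.pkl','rb'))
b=sorted([(a,c,cv2.boundingRect(cv2.boxPoints(rc).astype(np.int32))) for a,c,rc in blobs(w,*Y,(150,80,480,180),50)],key=lambda q:q[1][0])
ys=np.radians(-4.2);ux=np.array([np.cos(ys),np.sin(ys)]);uy=np.array([-ux[1],ux[0]])
B=lambda p:np.r_[ux@p[:2],uy@p[:2],p[2]].round(4)
for a,c,q in b: print(a,c,q,plane(w,c,.082),'uv',B(plane(w,c,.082)))
print([tri(w,b[0][1],d['side'],(321.9,213.6)),tri(w,b[1][1],d['side'],(311.5,170.6))])
print([tri(w,b[0][1],d['scene'],(304.3,194)),tri(w,b[1][1],d['scene'],(354.4,229.4))])
for n,p,z in(('drivescrew',(244,188),.04),('',(372,188),.04),('',(249,268),.04),('',(368,268),.04),('lipR',(183,150),.069),('lipL',(452,150),.069),('lipRout',(152,100),.069),('lipLout',(490,100),.069),('hinge',(408,220),.04),('coverfar',(200,173),.062),('coverfarL',(438,172),.062)):
    q=plane(w,p,z); print(n,q.round(4),B(q))
h=cv2.cvtColor(w['frame'],cv2.COLOR_BGR2HSV);m=cv2.inRange(h,R[0],R[1])[200:290,380:430];y,x=np.nonzero(m);print(x.min()+380,x.max()+380,y.min()+200,y.max()+200)
E
```

```text
521 [202.69097889 131.49712092] (189, 121, 30, 24) [ 0.52475294 -0.07381972  0.082     ] uv [ 0.5288 -0.0352  0.082 ]
525 [432.40952381 131.21142857] (418, 120, 29, 24) [0.53921479 0.12438942 0.082     ] uv [0.5287 0.1635 0.082 ]
[(array([ 0.52573992, -0.07505956,  0.07900517]), np.float64(0.001741626380696689)), (array([0.54032245, 0.12523196, 0.0788779 ]), np.float64(0.001671055969140918))]
[(array([ 0.524577  , -0.07381966,  0.08107771]), np.float64(0.0007533856243862622)), (array([0.53907598, 0.12538931, 0.07990371]), np.float64(0.0009207454855912157))]
drivescrew [ 0.5866 -0.0561  0.04  ] [ 0.5892 -0.013   0.04  ]
 [0.5965 0.0762 0.04  ] [0.5893 0.1197 0.04  ]
 [ 0.6775 -0.0629  0.04  ] [ 0.6803 -0.0131  0.04  ]
 [0.6874 0.0686 0.04  ] [0.6805 0.1187 0.04  ]
lipR [ 0.5405 -0.0993  0.069 ] [ 0.5463 -0.0594  0.069 ]
lipL [0.5588 0.1467 0.069 ] [0.5465 0.1872 0.069 ]
lipRout [ 0.4951 -0.1183  0.069 ] [ 0.5024 -0.0817  0.069 ]
lipLout [0.5171 0.1787 0.069 ] [0.5026 0.2161 0.069 ]
hinge [0.6343 0.1132 0.04  ] [0.6243 0.1593 0.04  ]
coverfar [ 0.564  -0.0902  0.062 ] [ 0.5691 -0.0486  0.062 ]
coverfarL [0.5799 0.1366 0.062 ] [0.5683 0.1787 0.062 ]
393 410 222 279
```

Request:
{"fn": "move_arm", "kwargs": {
  "motion": [
    {"tx":-0.031,"ty":-0.032,"tz":0,"ax":0,"ay":0,"az":0,"gripper":255},
    {"tx":-0.031,"ty":-0.033,"tz":0,"ax":0,"ay":0,"az":0,"gripper":255},
    {"tx":0,"ty":0,"tz":0.045,"ax":0,"ay":0,"az":0,"gripper":255},
    {"tx":0,"ty":0,"tz":0.045,"ax":0,"ay":0,"az":0,"gripper":255},
    {"tx":0,"ty":0,"tz":0.045,"ax":0,"ay":0,"az":0,"gripper":255},
    {"tx":0,"ty":0,"tz":0.03,"ax":0,"ay":0,"az":0,"gripper":255},
    {"tx":0,"ty":0,"tz":0.012,"ax":0,"ay":0,"az":0,"gripper":255},
    {"tx":0,"ty":0,"tz":0,"ax":0,"ay":0,"az":0,"gripper":255}
  ]
}}

```text
clock: 2.9
ee_pos: [0.6329, -0.0429, 0.0607]
tcp_rot: [[-0.997, 0.073, -0.003], [0.073, 0.997, 0.001], [0.003, 0.001, -1.0]]
force: [-0.6, 0.5, -0.6]
opening: -0.002
grip_force: 0.0
```

Request:
{"fn": "move_arm", "kwargs": {
  "motion": [
    {"tx":0,"ty":0,"tz":0.004,"ax":0,"ay":0,"az":0,"gripper":255},
    {"tx":0,"ty":0,"tz":0.003,"ax":0,"ay":0,"az":0,"gripper":255},
    {"tx":0,"ty":0,"tz":0.002,"ax":0,"ay":0,"az":0,"gripper":255}
  ]
}}

```text
clock: 3.2
ee_pos: [0.635, -0.0436, 0.0548]
tcp_rot: [[-0.997, 0.073, 0.003], [0.073, 0.997, -0.001], [-0.003, -0.0, -1.0]]
force: [0.4, 0.4, 0.0]
opening: -0.0
grip_force: 0.0
```

Request:
{"fn": "move_arm", "kwargs": {
  "motion": [
    {"tx":0,"ty":0,"tz":0.002,"ax":0,"ay":0,"az":0,"gripper":255},
    {"tx":0,"ty":0,"tz":0.002,"ax":0,"ay":0,"az":0,"gripper":255},
    {"tx":0,"ty":0,"tz":0.002,"ax":0,"ay":0,"az":0,"gripper":255},
    {"tx":0,"ty":0,"tz":0.001,"ax":0,"ay":0,"az":0,"gripper":255},
    {"tx":0,"ty":0,"tz":0,"ax":0,"ay":0,"az":0,"gripper":255}
  ]
}}

```text
clock: 3.7
ee_pos: [0.6342, -0.0435, 0.0473]
tcp_rot: [[-0.997, 0.073, 0.001], [0.073, 0.997, -0.0], [-0.001, -0.0, -1.0]]
force: [-0.5, 0.1, 6.4]
opening: 0.002
grip_force: 3.0
```

Request:
{"fn": "move_arm", "kwargs": {
  "motion": [
    {"tx":0,"ty":0,"tz":0.001,"ax":0,"ay":0,"az":0,"gripper":255},
    {"tx":0,"ty":0,"tz":0.001,"ax":0,"ay":0,"az":0,"gripper":255},
    {"tx":0,"ty":0,"tz":0.001,"ax":0,"ay":0,"az":0,"gripper":255},
    {"tx":0,"ty":0,"tz":0.001,"ax":0,"ay":0,"az":0,"gripper":255}
  ]
}}

```text
clock: 4.1
ee_pos: [0.6343, -0.0435, 0.0438]
tcp_rot: [[-0.997, 0.073, 0.001], [0.073, 0.997, -0.0], [-0.001, -0.0, -1.0]]
force: [-4.1, 1.6, 8.5]
opening: 0.001
grip_force: 4.4
```

Request:
{"fn": "move_arm", "kwargs": {
  "motion": [
    {"tx":0,"ty":0,"tz":0.001,"ax":0,"ay":0,"az":0,"gripper":255},
    {"tx":0,"ty":0,"tz":0.001,"ax":0,"ay":0,"az":0,"gripper":255},
    {"tx":0,"ty":0,"tz":0,"ax":0,"ay":0,"az":0,"gripper":255}
  ]
}}

```text
clock: 4.4
ee_pos: [0.6343, -0.0435, 0.042]
tcp_rot: [[-0.997, 0.073, 0.001], [0.073, 0.997, -0.0], [-0.001, -0.0, -1.0]]
force: [-4.4, 0.5, 10.1]
opening: 0.001
grip_force: 5.1
```

Request:
{"fn": "move_arm", "kwargs": {
  "motion": [
    {"tx":0,"ty":0,"tz":0.001,"ax":0,"ay":0,"az":0,"gripper":255},
    {"tx":0,"ty":0,"tz":0,"ax":0,"ay":0,"az":0,"gripper":255}
  ]
}}

```text
clock: 4.6
ee_pos: [0.6343, -0.0435, 0.042]
tcp_rot: [[-0.997, 0.072, 0.002], [0.072, 0.997, -0.001], [-0.002, -0.0, -1.0]]
force: [-6.0, 0.9, 16.9]
opening: 0.001
grip_force: 8.1
```

Request:
{"fn": "move_arm", "kwargs": {
  "motion": [
    {"tx":0,"ty":0,"tz":0.001,"ax":0,"ay":0,"az":0,"gripper":255},
    {"tx":0,"ty":0,"tz":0,"ax":0,"ay":0,"az":0,"gripper":255}
  ]
}}

```text
clock: 4.8
ee_pos: [0.6343, -0.0435, 0.0419]
tcp_rot: [[-0.997, 0.072, 0.002], [0.072, 0.997, -0.001], [-0.002, -0.001, -1.0]]
force: [-7.3, 1.7, 22.3]
opening: 0.0
grip_force: 11.0
```

Request:
{"fn": "move_arm", "kwargs": {
  "motion": [
    {"tx":0,"ty":0,"tz":-0.05,"ax":0,"ay":0,"az":0,"gripper":255},
    {"tx":0,"ty":0,"tz":-0.05,"ax":0,"ay":0,"az":0,"gripper":255},
    {"tx":0,"ty":0,"tz":-0.05,"ax":0,"ay":0,"az":0,"gripper":255},
    {"tx":0,"ty":0.048,"tz":-0.01,"ax":0,"ay":0,"az":0,"gripper":255},
    {"tx":0,"ty":0.048,"tz":0,"ax":0,"ay":0,"az":0,"gripper":255},
    {"tx":0,"ty":0.048,"tz":0,"ax":0,"ay":0,"az":0,"gripper":255},
    {"tx":0,"ty":0.048,"tz":0,"ax":0,"ay":0,"az":0,"gripper":255},
    {"tx":0,"ty":0,"tz":0,"ax":0,"ay":0,"az":0,"gripper":255}
  ]
}}

```text
clock: 5.6
ee_pos: [0.6473, 0.1546, 0.1983]
tcp_rot: [[-0.998, 0.067, 0.0], [0.067, 0.998, 0.003], [-0.0, 0.003, -1.0]]
force: [-0.3, -0.4, -0.9]
opening: 0.004
grip_force: 0.0
```

```bash
python3 - <<'E'
from plant import r
import cv2,numpy as np
s=r.sense(); print(s['ee_pos'])
a=r.snapshot('side')['frame'][120:270,250:430];b=r.snapshot('scene')['frame'][150:300,220:400]
cv2.imwrite('pics/c2.png',cv2.resize(np.hstack([a,b]),None,fx=2.2,fy=2.2))
E
```

```text
[0.64730712 0.15462174 0.19826571]
```

View pics/c2.png

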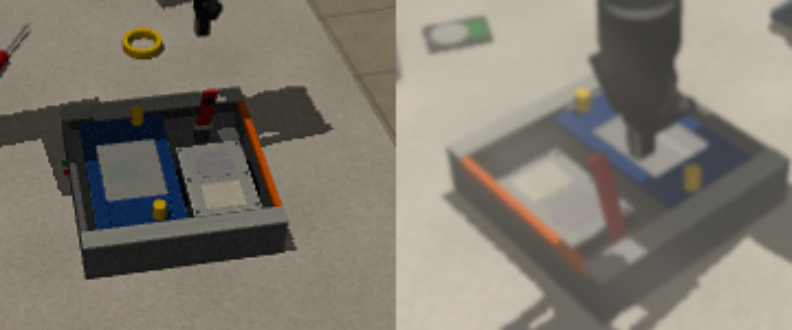

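Crop: the fingers are beyond the clamp, on its hinge side. The clamp (side crop, (203,130) to (210,92)) is still open and the drive lies flat.

Request:
{"fn": "move_arm", "kwargs": {
  "motion": [
    {"tx":0,"ty":0,"tz":0.035,"ax":0,"ay":0,"az":0,"gripper":255},
    {"tx":0,"ty":0,"tz":0.034,"ax":0,"ay":0,"az":0,"gripper":255},
    {"tx":0,"ty":-0.016,"tz":0,"ax":0,"ay":0,"az":0,"gripper":255},
    {"tx":0,"ty":-0.015,"tz":0,"ax":0,"ay":0,"az":0,"gripper":255},
    {"tx":0,"ty":-0.015,"tz":0,"ax":0,"ay":0,"az":0,"gripper":255},
    {"tx":0,"ty":-0.013,"tz":0.006,"ax":0,"ay":0,"az":0,"gripper":255},
    {"tx":0,"ty":-0.012,"tz":0.006,"ax":0,"ay":0,"az":0,"gripper":255},
    {"tx":0,"ty":0,"tz":0,"ax":0,"ay":0,"az":0,"gripper":255}
  ]
}}

```text
clock: 6.5
ee_pos: [0.6425, 0.0749, 0.117]
tcp_rot: [[-0.997, 0.075, -0.001], [0.075, 0.997, -0.001], [0.001, -0.001, -1.0]]
force: [0.4, 0.0, 0.3]
opening: -0.001
grip_force: 0.0
```

Request:
{"fn": "move_arm", "kwargs": {
  "motion": [
    {"tx":0,"ty":-0.007,"tz":0.012,"ax":0,"ay":0,"az":0,"gripper":255},
    {"tx":0,"ty":-0.006,"tz":0.008,"ax":0,"ay":0,"az":0,"gripper":255},
    {"tx":0,"ty":-0.006,"tz":0.008,"ax":0,"ay":0,"az":0,"gripper":255},
    {"tx":0,"ty":-0.004,"tz":0.009,"ax":0,"ay":0,"az":0,"gripper":255},
    {"tx":0,"ty":-0.004,"tz":0.009,"ax":0,"ay":0,"az":0,"gripper":255},
    {"tx":0,"ty":0,"tz":0.006,"ax":0,"ay":0,"az":0,"gripper":255},
    {"tx":0,"ty":0,"tz":0.006,"ax":0,"ay":0,"az":0,"gripper":255},
    {"tx":0,"ty":0,"tz":0.004,"ax":0,"ay":0,"az":0,"gripper":255},
    {"tx":0,"ty":0,"tz":0.003,"ax":0,"ay":0,"az":0,"gripper":255},
    {"tx":0,"ty":0,"tz":0,"ax":0,"ay":0,"az":0,"gripper":255}
  ]
}}

```text
clock: 7.5
ee_pos: [0.6406, 0.0506, 0.0518]
tcp_rot: [[-0.997, 0.073, -0.001], [0.073, 0.997, 0.0], [0.001, 0.0, -1.0]]
force: [-0.4, -0.6, 0.5]
opening: 0.003
grip_force: 0.0
```

```bash
python3 - <<'E'
from plant import r
import cv2,numpy as np
s=r.sense(); print(s['ee_pos'],s['force'])
a=r.snapshot('side')['frame'][120:270,250:430];b=r.snapshot('scene')['frame'][150:300,220:400]
cv2.imwrite('pics/c3.png',cv2.resize(np.hstack([a,b]),None,fx=2.2,fy=2.2))
E
```

```text
[0.64055859 0.0506141  0.05183431] [-0.35999759 -0.56902214  0.46625332]
```

View pics/c3.png

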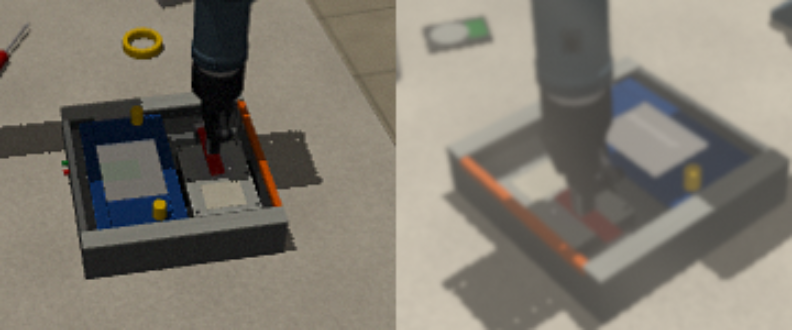

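The bar is nearly flat under the fingers, running from (205,130) to (217,170) in the side crop. I'll press until it meets the stop.

Request:
{"fn": "move_arm", "kwargs": {
  "motion": [
    {"tx":0,"ty":0,"tz":0.001,"ax":0,"ay":0,"az":0,"gripper":255},
    {"tx":0,"ty":0,"tz":0.001,"ax":0,"ay":0,"az":0,"gripper":255},
    {"tx":0,"ty":0,"tz":0,"ax":0,"ay":0,"az":0,"gripper":255}
  ]
}}

```text
clock: 7.9
ee_pos: [0.6411, 0.0504, 0.051]
tcp_rot: [[-0.997, 0.073, 0.001], [0.073, 0.997, 0.0], [-0.001, 0.0, -1.0]]
force: [-0.4, 0.6, 3.2]
opening: 0.001
grip_force: 1.9
```

Request:
{"fn": "move_arm", "kwargs": {
  "motion": [
    {"tx":0,"ty":0,"tz":0.001,"ax":0,"ay":0,"az":0,"gripper":255},
    {"tx":0,"ty":0,"tz":0.001,"ax":0,"ay":0,"az":0,"gripper":255},
    {"tx":0,"ty":0,"tz":0,"ax":0,"ay":0,"az":0,"gripper":255}
  ]
}}

```text
clock: 8.2
ee_pos: [0.6412, 0.0504, 0.0508]
tcp_rot: [[-0.997, 0.073, 0.002], [0.073, 0.997, -0.0], [-0.002, -0.0, -1.0]]
force: [-5.6, 0.8, 14.2]
opening: -0.002
grip_force: 7.3
```

Clamp is on its stop, with the tip at z = 43 mm. Next I go behind the left stud.

Request:
{"fn": "move_arm", "kwargs": {
  "motion": [
    {"tx":0,"ty":0,"tz":-0.045,"ax":0,"ay":0,"az":0,"gripper":255},
    {"tx":0,"ty":0,"tz":-0.045,"ax":0,"ay":0,"az":0,"gripper":255},
    {"tx":0.02,"ty":0.01,"tz":-0.03,"ax":0,"ay":0,"az":0,"gripper":255},
    {"tx":0.042,"ty":0.02,"tz":0,"ax":0,"ay":0,"az":0,"gripper":255},
    {"tx":0.042,"ty":0.02,"tz":0,"ax":0,"ay":0,"az":0,"gripper":255},
    {"tx":0.04,"ty":0.016,"tz":0,"ax":0,"ay":0,"az":0,"gripper":255},
    {"tx":0,"ty":0,"tz":0.04,"ax":0,"ay":0,"az":0,"gripper":255},
    {"tx":0,"ty":0,"tz":0.035,"ax":0,"ay":0,"az":0,"gripper":255},
    {"tx":0,"ty":0,"tz":0,"ax":0,"ay":0,"az":0,"gripper":255}
  ]
}}

```text
clock: 9.1
ee_pos: [0.4982, 0.1268, 0.0898]
tcp_rot: [[-0.997, 0.072, -0.008], [0.072, 0.997, -0.0], [0.008, -0.001, -1.0]]
force: [-0.7, -0.0, -0.1]
opening: -0.001
grip_force: 0.0
```

```bash
cat >> h.py <<'E'
ys=np.radians(-4.2);ux=np.array([np.cos(ys),np.sin(ys)]);uy=np.array([-ux[1],ux[0]])
def uv(p): return np.round([ux@p[:2],uy@p[:2],p[2]],4)
def studs(w):
    return [uv(plane(w,c,.082)) for a,c,q in blobs(w,*Y,(40,0,600,330),150)]
E
python3 - <<'E'
from plant import r
from h import *
s=r.sense(); print(s['clock'],uv(s['ee_pos']))
w=r.snapshot('wrist');cv2.imwrite('pics/w4.png',w['frame']);print(studs(w))
E
```

```text
9.1 [0.4876 0.1629 0.0898]
[]
```

View pics/w4.png

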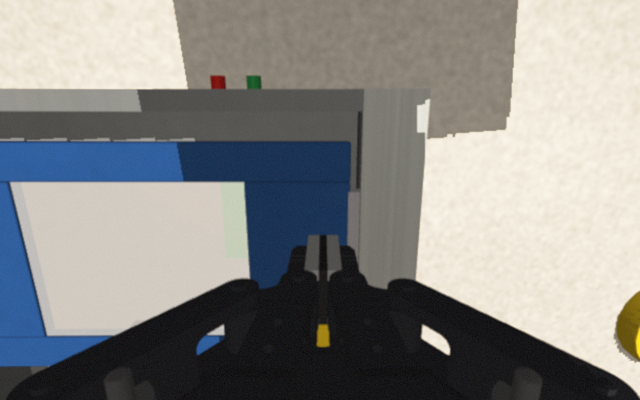

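The fingers sit straight behind the left stud, which shows through the gap at (322,335).

Request:
{"fn": "move_arm", "kwargs": {
  "motion": [
    {"tx":0,"ty":0,"tz":0.009,"ax":0,"ay":0,"az":0,"gripper":255},
    {"tx":-0.008,"ty":0,"tz":0,"ax":0,"ay":0,"az":0,"gripper":255},
    {"tx":-0.006,"ty":0,"tz":0,"ax":0,"ay":0,"az":0,"gripper":255},
    {"tx":-0.004,"ty":0,"tz":0,"ax":0,"ay":0,"az":0,"gripper":255},
    {"tx":-0.004,"ty":0,"tz":0,"ax":0,"ay":0,"az":0,"gripper":255},
    {"tx":-0.004,"ty":0,"tz":0,"ax":0,"ay":0,"az":0,"gripper":255},
    {"tx":0,"ty":0,"tz":0,"ax":0,"ay":0,"az":0,"gripper":255}
  ]
}}

```text
clock: 9.85
ee_pos: [0.5279, 0.1247, 0.0847]
tcp_rot: [[-0.997, 0.073, -0.001], [0.073, 0.997, 0.0], [0.001, -0.0, -1.0]]
force: [-3.8, -0.0, 3.3]
opening: 0.001
grip_force: 1.8
```

```bash
python3 - <<'E'
from plant import r
from h import *
s=r.sense(); print(s['clock'],uv(s['ee_pos']),s['force'])
w=r.snapshot('side'); print([(b[0],uv(plane(w,b[1],.086))) for b in blobs(w,*Y,(270,150,345,250),8)])
E
```

```text
9.85 [0.5173 0.163  0.0847] [-3.81506661 -0.01377221  3.34160975]
[(np.int32(29), array([ 0.5299, -0.0426,  0.086 ]))]
```

Request:
{"fn": "move_arm", "kwargs": {
  "motion": [
    {"tx":0.02,"ty":0,"tz":0.002,"ax":0,"ay":0,"az":0,"gripper":255},
    {"tx":0,"ty":-0.05,"tz":0,"ax":0,"ay":0,"az":0,"gripper":255},
    {"tx":0,"ty":-0.05,"tz":0,"ax":0,"ay":0,"az":0,"gripper":255},
    {"tx":0,"ty":-0.05,"tz":0,"ax":0,"ay":0,"az":0,"gripper":255},
    {"tx":0,"ty":-0.049,"tz":0,"ax":0,"ay":0,"az":0,"gripper":255},
    {"tx":-0.006,"ty":0,"tz":0,"ax":0,"ay":0,"az":0,"gripper":255},
    {"tx":-0.008,"ty":0,"tz":0,"ax":0,"ay":0,"az":0,"gripper":255},
    {"tx":-0.005,"ty":0,"tz":0,"ax":0,"ay":0,"az":0,"gripper":255},
    {"tx":-0.005,"ty":0,"tz":0,"ax":0,"ay":0,"az":0,"gripper":255},
    {"tx":-0.004,"ty":0,"tz":0,"ax":0,"ay":0,"az":0,"gripper":255}
  ]
}}

```text
clock: 10.9
ee_pos: [0.5215, -0.0729, 0.0821]
tcp_rot: [[-0.998, 0.07, -0.001], [0.07, 0.998, -0.0], [0.001, -0.0, -1.0]]
force: [-3.5, -2.8, -0.2]
opening: -0.001
grip_force: 1.6
```

```bash
python3 - <<'E'
from plant import r
from h import *
s=r.sense(); print(s['clock'],uv(s['ee_pos']),s['force'])
for n,roi in(('scene',(290,170,410,260)),('side',(270,150,345,250))):
    w=r.snapshot(n); print(n,[(b[0],b[1].round(1),uv(plane(w,b[1],.082))) for b in blobs(w,*Y,roi,8)])
    cv2.imwrite(f'pics/{n}5.png',w['frame'])
E
```

```text
10.9 [ 0.5254 -0.0345  0.0821] [-3.45481803 -2.77589691 -0.24761299]
scene [(np.int32(19), array([300. , 198.7]), array([ 0.5515, -0.0247,  0.082 ])), (np.int32(57), array([351.7, 232.5]), array([0.5428, 0.1704, 0.082 ]))]
side []
```

Request:
{"fn": "move_arm", "kwargs": {
  "motion": [
    {"tx":0.021,"ty":0,"tz":0,"ax":0,"ay":0,"az":0,"gripper":255},
    {"tx":0,"ty":0.05,"tz":0,"ax":0,"ay":0,"az":0,"gripper":255},
    {"tx":0,"ty":0.05,"tz":0,"ax":0,"ay":0,"az":0,"gripper":255},
    {"tx":0,"ty":0.05,"tz":0,"ax":0,"ay":0,"az":0,"gripper":255},
    {"tx":0,"ty":0.048,"tz":0,"ax":0,"ay":0,"az":0,"gripper":255},
    {"tx":-0.006,"ty":0,"tz":0,"ax":0,"ay":0,"az":0,"gripper":255},
    {"tx":-0.008,"ty":0,"tz":0,"ax":0,"ay":0,"az":0,"gripper":255},
    {"tx":-0.006,"ty":0,"tz":0,"ax":0,"ay":0,"az":0,"gripper":255},
    {"tx":-0.006,"ty":0,"tz":0,"ax":0,"ay":0,"az":0,"gripper":255},
    {"tx":-0.005,"ty":0,"tz":0,"ax":0,"ay":0,"az":0,"gripper":255}
  ]
}}

```text
clock: 12.0
ee_pos: [0.545, 0.1211, 0.0821]
tcp_rot: [[-0.997, 0.075, -0.003], [0.075, 0.997, 0.0], [0.003, 0.0, -1.0]]
force: [-7.0, 0.9, 5.7]
opening: 0.003
grip_force: 3.2
```

```bash
cat > q.py <<'E'
from plant import r
from h import *
s=r.sense(); print(s['clock'],uv(s['ee_pos']),np.round(s['force'],1))
for n,roi in(('scene',(230,170,410,270)),('side',(270,150,375,250))):
    w=r.snapshot(n); print(n,[(int(b[0]),uv(plane(w,b[1],.082))) for b in blobs(w,*Y,roi,8)])
E
python3 q.py
```

```text
12.0 [0.5347 0.1607 0.0821] [-7.   0.9  5.7]
scene [(24, array([ 0.5471, -0.0387,  0.082 ])), (58, array([0.5592, 0.1689, 0.082 ]))]
side [(28, array([ 0.5517, -0.0383,  0.082 ]))]
```

Request:
{"fn": "move_arm", "kwargs": {
  "motion": [
    {"tx":0.021,"ty":0,"tz":0,"ax":0,"ay":0,"az":0,"gripper":255},
    {"tx":0,"ty":-0.05,"tz":0,"ax":0,"ay":0,"az":0,"gripper":255},
    {"tx":0,"ty":-0.05,"tz":0,"ax":0,"ay":0,"az":0,"gripper":255},
    {"tx":0,"ty":-0.05,"tz":0,"ax":0,"ay":0,"az":0,"gripper":255},
    {"tx":0,"ty":-0.047,"tz":0,"ax":0,"ay":0,"az":0,"gripper":255},
    {"tx":-0.006,"ty":0,"tz":0,"ax":0,"ay":0,"az":0,"gripper":255},
    {"tx":-0.008,"ty":0,"tz":0,"ax":0,"ay":0,"az":0,"gripper":255},
    {"tx":-0.006,"ty":0,"tz":0,"ax":0,"ay":0,"az":0,"gripper":255},
    {"tx":-0.005,"ty":0,"tz":0,"ax":0,"ay":0,"az":0,"gripper":255},
    {"tx":-0.004,"ty":0,"tz":0,"ax":0,"ay":0,"az":0,"gripper":255}
  ]
}}

```text
clock: 13.1
ee_pos: [0.5389, -0.0732, 0.0821]
tcp_rot: [[-0.998, 0.07, -0.003], [0.07, 0.998, 0.0], [0.003, -0.0, -1.0]]
force: [-5.9, -3.2, 2.3]
opening: -0.002
grip_force: 2.4
```

Request:
{"fn": "move_arm", "kwargs": {
  "motion": [
    {"tx":0.021,"ty":0,"tz":0,"ax":0,"ay":0,"az":0,"gripper":255},
    {"tx":0,"ty":0.05,"tz":0,"ax":0,"ay":0,"az":0,"gripper":255},
    {"tx":0,"ty":0.05,"tz":0,"ax":0,"ay":0,"az":0,"gripper":255},
    {"tx":0,"ty":0.05,"tz":0,"ax":0,"ay":0,"az":0,"gripper":255},
    {"tx":0,"ty":0.048,"tz":0,"ax":0,"ay":0,"az":0,"gripper":255},
    {"tx":-0.006,"ty":0,"tz":0,"ax":0,"ay":0,"az":0,"gripper":255},
    {"tx":-0.008,"ty":0,"tz":0,"ax":0,"ay":0,"az":0,"gripper":255},
    {"tx":-0.006,"ty":0,"tz":0,"ax":0,"ay":0,"az":0,"gripper":255},
    {"tx":-0.005,"ty":0,"tz":0,"ax":0,"ay":0,"az":0,"gripper":255},
    {"tx":-0.005,"ty":0,"tz":0,"ax":0,"ay":0,"az":0,"gripper":255}
  ]
}}

```text
clock: 14.1
ee_pos: [0.5619, 0.1212, 0.0821]
tcp_rot: [[-0.997, 0.074, -0.003], [0.074, 0.997, 0.0], [0.003, 0.0, -1.0]]
force: [-5.7, 1.6, 4.4]
opening: -0.002
grip_force: 3.0
```

```bash
python3 q.py
```

```text
14.1 [0.5515 0.1621 0.0821] [-5.7  1.6  4.4]
scene [(23, array([ 0.5636, -0.0394,  0.082 ])), (58, array([0.5761, 0.1685, 0.082 ]))]
side [(32, array([ 0.5686, -0.038 ,  0.082 ]))]
```

Request:
{"fn": "move_arm", "kwargs": {
  "motion": [
    {"tx":0.021,"ty":0,"tz":0,"ax":0,"ay":0,"az":0,"gripper":255},
    {"tx":0,"ty":-0.05,"tz":0,"ax":0,"ay":0,"az":0,"gripper":255},
    {"tx":0,"ty":-0.05,"tz":0,"ax":0,"ay":0,"az":0,"gripper":255},
    {"tx":0,"ty":-0.05,"tz":0,"ax":0,"ay":0,"az":0,"gripper":255},
    {"tx":0,"ty":-0.048,"tz":0,"ax":0,"ay":0,"az":0,"gripper":255},
    {"tx":-0.006,"ty":0,"tz":0,"ax":0,"ay":0,"az":0,"gripper":255},
    {"tx":-0.008,"ty":0,"tz":0,"ax":0,"ay":0,"az":0,"gripper":255},
    {"tx":-0.006,"ty":0,"tz":0,"ax":0,"ay":0,"az":0,"gripper":255},
    {"tx":-0.005,"ty":0,"tz":0,"ax":0,"ay":0,"az":0,"gripper":255},
    {"tx":-0.004,"ty":0,"tz":0,"ax":0,"ay":0,"az":0,"gripper":255}
  ]
}}

```text
clock: 15.2
ee_pos: [0.5558, -0.0745, 0.0822]
tcp_rot: [[-0.998, 0.07, -0.003], [0.07, 0.998, 0.0], [0.003, -0.0, -1.0]]
force: [-6.0, -2.5, 2.7]
opening: 0.0
grip_force: 2.5
```

Request:
{"fn": "move_arm", "kwargs": {
  "motion": [
    {"tx":0.021,"ty":0,"tz":0,"ax":0,"ay":0,"az":0,"gripper":255},
    {"tx":0,"ty":0.05,"tz":0,"ax":0,"ay":0,"az":0,"gripper":255},
    {"tx":0,"ty":0.05,"tz":0,"ax":0,"ay":0,"az":0,"gripper":255},
    {"tx":0,"ty":0.05,"tz":0,"ax":0,"ay":0,"az":0,"gripper":255},
    {"tx":0,"ty":0.048,"tz":0,"ax":0,"ay":0,"az":0,"gripper":255},
    {"tx":-0.006,"ty":0,"tz":0,"ax":0,"ay":0,"az":0,"gripper":255},
    {"tx":-0.008,"ty":0,"tz":0,"ax":0,"ay":0,"az":0,"gripper":255},
    {"tx":-0.006,"ty":0,"tz":0,"ax":0,"ay":0,"az":0,"gripper":255},
    {"tx":-0.005,"ty":0,"tz":0,"ax":0,"ay":0,"az":0,"gripper":255},
    {"tx":-0.005,"ty":0,"tz":0,"ax":0,"ay":0,"az":0,"gripper":255}
  ]
}}

```text
clock: 16.2
ee_pos: [0.579, 0.12, 0.0821]
tcp_rot: [[-0.997, 0.074, -0.003], [0.074, 0.997, 0.0], [0.003, 0.0, -1.0]]
force: [-6.1, 1.5, 3.8]
opening: -0.001
grip_force: 2.9
```

```bash
python3 q.py
```

```text
16.2 [0.5686 0.162  0.0821] [-6.1  1.5  3.8]
scene [(21, array([ 0.5799, -0.0398,  0.082 ])), (55, array([0.5934, 0.1679, 0.082 ]))]
side [(22, array([ 0.5869, -0.0355,  0.082 ]))]
```

Steady at 17 mm a pair, so I'll repeat.

Request:
{"fn": "move_arm", "kwargs": {
  "motion": [
    {"tx":0.021,"ty":0,"tz":0,"ax":0,"ay":0,"az":0,"gripper":255},
    {"tx":0,"ty":-0.05,"tz":0,"ax":0,"ay":0,"az":0,"gripper":255},
    {"tx":0,"ty":-0.05,"tz":0,"ax":0,"ay":0,"az":0,"gripper":255},
    {"tx":0,"ty":-0.05,"tz":0,"ax":0,"ay":0,"az":0,"gripper":255},
    {"tx":0,"ty":-0.048,"tz":0,"ax":0,"ay":0,"az":0,"gripper":255},
    {"tx":-0.006,"ty":0,"tz":0,"ax":0,"ay":0,"az":0,"gripper":255},
    {"tx":-0.008,"ty":0,"tz":0,"ax":0,"ay":0,"az":0,"gripper":255},
    {"tx":-0.006,"ty":0,"tz":0,"ax":0,"ay":0,"az":0,"gripper":255},
    {"tx":-0.005,"ty":0,"tz":0,"ax":0,"ay":0,"az":0,"gripper":255},
    {"tx":-0.004,"ty":0,"tz":0,"ax":0,"ay":0,"az":0,"gripper":255}
  ]
}}

```text
clock: 17.3
ee_pos: [0.5729, -0.0757, 0.0821]
tcp_rot: [[-0.998, 0.07, -0.002], [0.07, 0.998, 0.0], [0.002, -0.0, -1.0]]
force: [-4.7, -1.6, 3.7]
opening: 0.002
grip_force: 2.4
```

Request:
{"fn": "move_arm", "kwargs": {
  "motion": [
    {"tx":0.021,"ty":0,"tz":0,"ax":0,"ay":0,"az":0,"gripper":255},
    {"tx":0,"ty":0.05,"tz":0,"ax":0,"ay":0,"az":0,"gripper":255},
    {"tx":0,"ty":0.05,"tz":0,"ax":0,"ay":0,"az":0,"gripper":255},
    {"tx":0,"ty":0.05,"tz":0,"ax":0,"ay":0,"az":0,"gripper":255},
    {"tx":0,"ty":0.048,"tz":0,"ax":0,"ay":0,"az":0,"gripper":255},
    {"tx":-0.006,"ty":0,"tz":0,"ax":0,"ay":0,"az":0,"gripper":255},
    {"tx":-0.008,"ty":0,"tz":0,"ax":0,"ay":0,"az":0,"gripper":255},
    {"tx":-0.006,"ty":0,"tz":0,"ax":0,"ay":0,"az":0,"gripper":255},
    {"tx":-0.005,"ty":0,"tz":0,"ax":0,"ay":0,"az":0,"gripper":255},
    {"tx":-0.005,"ty":0,"tz":0,"ax":0,"ay":0,"az":0,"gripper":255}
  ]
}}

```text
clock: 18.3
ee_pos: [0.596, 0.1187, 0.0821]
tcp_rot: [[-0.997, 0.074, -0.003], [0.074, 0.997, 0.0], [0.003, 0.0, -1.0]]
force: [-4.8, 0.7, 4.8]
opening: 0.003
grip_force: 2.8
```

```bash
python3 q.py
```

```text
18.3 [0.5857 0.162  0.0821] [-4.8  0.7  4.8]
scene [(18, array([ 0.5973, -0.0407,  0.082 ])), (47, array([0.6094, 0.1683, 0.082 ]))]
side [(33, array([ 0.6027, -0.039 ,  0.082 ]))]
```

Request:
{"fn": "move_arm", "kwargs": {
  "motion": [
    {"tx":0.021,"ty":0,"tz":0,"ax":0,"ay":0,"az":0,"gripper":255},
    {"tx":0,"ty":-0.05,"tz":0,"ax":0,"ay":0,"az":0,"gripper":255},
    {"tx":0,"ty":-0.05,"tz":0,"ax":0,"ay":0,"az":0,"gripper":255},
    {"tx":0,"ty":-0.05,"tz":0,"ax":0,"ay":0,"az":0,"gripper":255},
    {"tx":0,"ty":-0.048,"tz":0,"ax":0,"ay":0,"az":0,"gripper":255},
    {"tx":-0.006,"ty":0,"tz":0,"ax":0,"ay":0,"az":0,"gripper":255},
    {"tx":-0.008,"ty":0,"tz":0,"ax":0,"ay":0,"az":0,"gripper":255},
    {"tx":-0.006,"ty":0,"tz":0,"ax":0,"ay":0,"az":0,"gripper":255},
    {"tx":-0.005,"ty":0,"tz":0,"ax":0,"ay":0,"az":0,"gripper":255},
    {"tx":-0.004,"ty":0,"tz":0,"ax":0,"ay":0,"az":0,"gripper":255}
  ]
}}

```text
clock: 19.4
ee_pos: [0.5899, -0.077, 0.0822]
tcp_rot: [[-0.998, 0.071, -0.002], [0.071, 0.998, 0.0], [0.002, -0.0, -1.0]]
force: [-4.2, -2.4, 2.8]
opening: -0.0
grip_force: 2.4
```

Request:
{"fn": "move_arm", "kwargs": {
  "motion": [
    {"tx":0.021,"ty":0,"tz":0,"ax":0,"ay":0,"az":0,"gripper":255},
    {"tx":0,"ty":0.05,"tz":0,"ax":0,"ay":0,"az":0,"gripper":255},
    {"tx":0,"ty":0.05,"tz":0,"ax":0,"ay":0,"az":0,"gripper":255},
    {"tx":0,"ty":0.05,"tz":0,"ax":0,"ay":0,"az":0,"gripper":255},
    {"tx":0,"ty":0.048,"tz":0,"ax":0,"ay":0,"az":0,"gripper":255},
    {"tx":-0.006,"ty":0,"tz":0,"ax":0,"ay":0,"az":0,"gripper":255},
    {"tx":-0.008,"ty":0,"tz":0,"ax":0,"ay":0,"az":0,"gripper":255},
    {"tx":-0.006,"ty":0,"tz":0,"ax":0,"ay":0,"az":0,"gripper":255},
    {"tx":-0.005,"ty":0,"tz":0,"ax":0,"ay":0,"az":0,"gripper":255},
    {"tx":-0.005,"ty":0,"tz":0,"ax":0,"ay":0,"az":0,"gripper":255}
  ]
}}

```text
clock: 20.4
ee_pos: [0.613, 0.1174, 0.0821]
tcp_rot: [[-0.997, 0.074, -0.003], [0.074, 0.997, 0.0], [0.003, -0.0, -1.0]]
force: [-5.2, 0.2, 3.7]
opening: 0.0
grip_force: 2.7
```

```bash
python3 q.py
```

```text
20.4 [0.6028 0.162  0.0821] [-5.2  0.2  3.7]
scene [(17, array([ 0.6138, -0.0406,  0.082 ])), (31, array([0.6266, 0.1688, 0.082 ]))]
side [(33, array([ 0.6192, -0.0383,  0.082 ]))]
```

Request:
{"fn": "move_arm", "kwargs": {
  "motion": [
    {"tx":0.021,"ty":0,"tz":0,"ax":0,"ay":0,"az":0,"gripper":255},
    {"tx":0,"ty":-0.05,"tz":0,"ax":0,"ay":0,"az":0,"gripper":255},
    {"tx":0,"ty":-0.05,"tz":0,"ax":0,"ay":0,"az":0,"gripper":255},
    {"tx":0,"ty":-0.05,"tz":0,"ax":0,"ay":0,"az":0,"gripper":255},
    {"tx":0,"ty":-0.048,"tz":0,"ax":0,"ay":0,"az":0,"gripper":255},
    {"tx":-0.006,"ty":0,"tz":0,"ax":0,"ay":0,"az":0,"gripper":255},
    {"tx":-0.008,"ty":0,"tz":0,"ax":0,"ay":0,"az":0,"gripper":255},
    {"tx":-0.006,"ty":0,"tz":0,"ax":0,"ay":0,"az":0,"gripper":255},
    {"tx":-0.005,"ty":0,"tz":0,"ax":0,"ay":0,"az":0,"gripper":255},
    {"tx":-0.004,"ty":0,"tz":0,"ax":0,"ay":0,"az":0,"gripper":255}
  ]
}}

```text
clock: 21.5
ee_pos: [0.6069, -0.0782, 0.0822]
tcp_rot: [[-0.998, 0.071, -0.002], [0.071, 0.998, 0.0], [0.002, -0.0, -1.0]]
force: [-4.5, -1.8, 1.8]
opening: -0.001
grip_force: 2.3
```

Request:
{"fn": "move_arm", "kwargs": {
  "motion": [
    {"tx":0.021,"ty":0,"tz":0,"ax":0,"ay":0,"az":0,"gripper":255},
    {"tx":0,"ty":0.05,"tz":0,"ax":0,"ay":0,"az":0,"gripper":255},
    {"tx":0,"ty":0.05,"tz":0,"ax":0,"ay":0,"az":0,"gripper":255},
    {"tx":0,"ty":0.05,"tz":0,"ax":0,"ay":0,"az":0,"gripper":255},
    {"tx":0,"ty":0.048,"tz":0,"ax":0,"ay":0,"az":0,"gripper":255},
    {"tx":-0.006,"ty":0,"tz":0,"ax":0,"ay":0,"az":0,"gripper":255},
    {"tx":-0.008,"ty":0,"tz":0,"ax":0,"ay":0,"az":0,"gripper":255},
    {"tx":-0.006,"ty":0,"tz":0,"ax":0,"ay":0,"az":0,"gripper":255},
    {"tx":-0.005,"ty":0,"tz":0,"ax":0,"ay":0,"az":0,"gripper":255},
    {"tx":-0.005,"ty":0,"tz":0,"ax":0,"ay":0,"az":0,"gripper":255}
  ]
}}

```text
clock: 22.5
ee_pos: [0.63, 0.1162, 0.0821]
tcp_rot: [[-0.997, 0.074, -0.003], [0.074, 0.997, 0.0], [0.003, -0.0, -1.0]]
force: [-5.5, 1.7, 4.5]
opening: -0.0
grip_force: 2.6
```

```bash
python3 q.py
```

```text
22.5 [0.6198 0.162  0.0821] [-5.5  1.7  4.5]
scene [(17, array([ 0.6313, -0.0399,  0.082 ]))]
side [(26, array([ 0.637 , -0.0382,  0.082 ]))]
```

Request:
{"fn": "move_arm", "kwargs": {
  "motion": [
    {"tx":0.021,"ty":0,"tz":0,"ax":0,"ay":0,"az":0,"gripper":255},
    {"tx":0,"ty":-0.05,"tz":0,"ax":0,"ay":0,"az":0,"gripper":255},
    {"tx":0,"ty":-0.05,"tz":0,"ax":0,"ay":0,"az":0,"gripper":255},
    {"tx":0,"ty":-0.05,"tz":0,"ax":0,"ay":0,"az":0,"gripper":255},
    {"tx":0,"ty":-0.048,"tz":0,"ax":0,"ay":0,"az":0,"gripper":255},
    {"tx":-0.006,"ty":0,"tz":0,"ax":0,"ay":0,"az":0,"gripper":255},
    {"tx":-0.008,"ty":0,"tz":0,"ax":0,"ay":0,"az":0,"gripper":255},
    {"tx":-0.006,"ty":0,"tz":0,"ax":0,"ay":0,"az":0,"gripper":255},
    {"tx":-0.005,"ty":0,"tz":0,"ax":0,"ay":0,"az":0,"gripper":255},
    {"tx":-0.004,"ty":0,"tz":0,"ax":0,"ay":0,"az":0,"gripper":255}
  ]
}}

```text
clock: 23.6
ee_pos: [0.6238, -0.0795, 0.0822]
tcp_rot: [[-0.998, 0.071, -0.002], [0.071, 0.998, -0.0], [0.002, -0.0, -1.0]]
force: [-3.5, -1.7, 2.9]
opening: 0.001
grip_force: 2.3
```

Request:
{"fn": "move_arm", "kwargs": {
  "motion": [
    {"tx":0.021,"ty":0,"tz":0,"ax":0,"ay":0,"az":0,"gripper":255},
    {"tx":0,"ty":0.05,"tz":0,"ax":0,"ay":0,"az":0,"gripper":255},
    {"tx":0,"ty":0.05,"tz":0,"ax":0,"ay":0,"az":0,"gripper":255},
    {"tx":0,"ty":0.05,"tz":0,"ax":0,"ay":0,"az":0,"gripper":255},
    {"tx":0,"ty":0.048,"tz":0,"ax":0,"ay":0,"az":0,"gripper":255},
    {"tx":-0.006,"ty":0,"tz":0,"ax":0,"ay":0,"az":0,"gripper":255},
    {"tx":-0.008,"ty":0,"tz":0,"ax":0,"ay":0,"az":0,"gripper":255},
    {"tx":-0.006,"ty":0,"tz":0,"ax":0,"ay":0,"az":0,"gripper":255},
    {"tx":-0.004,"ty":0,"tz":0,"ax":0,"ay":0,"az":0,"gripper":255},
    {"tx":-0.002,"ty":0,"tz":0,"ax":0,"ay":0,"az":0,"gripper":255}
  ]
}}

```text
clock: 24.6
ee_pos: [0.6425, 0.1157, 0.082]
tcp_rot: [[-0.997, 0.074, -0.004], [0.074, 0.997, 0.001], [0.004, 0.001, -1.0]]
force: [-9.4, 2.7, 7.2]
opening: -0.003
grip_force: 5.2
```

```bash
python3 q.py
```

```text
24.6 [0.6323 0.1624 0.082 ] [-9.4  2.7  7.2]
scene [(17, array([ 0.6472, -0.0397,  0.082 ]))]
side [(28, array([ 0.6521, -0.0387,  0.082 ]))]
```

Request:
{"fn": "move_arm", "kwargs": {
  "motion": [
    {"tx":-0.001,"ty":0,"tz":0,"ax":0,"ay":0,"az":0,"gripper":255},
    {"tx":-0.001,"ty":0,"tz":0,"ax":0,"ay":0,"az":0,"gripper":255},
    {"tx":0,"ty":0,"tz":0,"ax":0,"ay":0,"az":0,"gripper":255}
  ]
}}

```text
clock: 25.0
ee_pos: [0.6425, 0.1157, 0.082]
tcp_rot: [[-0.997, 0.074, -0.007], [0.074, 0.997, 0.001], [0.007, 0.001, -1.0]]
force: [-11.9, 3.5, 6.7]
opening: -0.001
grip_force: 5.9
```

Request:
{"fn": "move_arm", "kwargs": {
  "motion": [
    {"tx":0.024,"ty":0,"tz":0,"ax":0,"ay":0,"az":0,"gripper":255},
    {"tx":0,"ty":-0.05,"tz":0,"ax":0,"ay":0,"az":0,"gripper":255},
    {"tx":0,"ty":-0.05,"tz":0,"ax":0,"ay":0,"az":0,"gripper":255},
    {"tx":0,"ty":-0.05,"tz":0,"ax":0,"ay":0,"az":0,"gripper":255},
    {"tx":0,"ty":-0.048,"tz":0,"ax":0,"ay":0,"az":0,"gripper":255},
    {"tx":-0.006,"ty":0,"tz":0,"ax":0,"ay":0,"az":0,"gripper":255},
    {"tx":-0.008,"ty":0,"tz":0,"ax":0,"ay":0,"az":0,"gripper":255},
    {"tx":-0.004,"ty":0,"tz":0,"ax":0,"ay":0,"az":0,"gripper":255},
    {"tx":-0.003,"ty":0,"tz":0,"ax":0,"ay":0,"az":0,"gripper":255},
    {"tx":-0.002,"ty":0,"tz":0,"ax":0,"ay":0,"az":0,"gripper":255}
  ]
}}

```text
clock: 26.0
ee_pos: [0.6286, -0.0803, 0.082]
tcp_rot: [[-0.997, 0.071, -0.005], [0.071, 0.998, -0.0], [0.005, -0.001, -1.0]]
force: [-11.0, -3.1, 8.5]
opening: -0.001
grip_force: 5.6
```

Request:
{"fn": "move_arm", "kwargs": {
  "motion": [
    {"tx":-0.002,"ty":0,"tz":0,"ax":0,"ay":0,"az":0,"gripper":255},
    {"tx":-0.001,"ty":0,"tz":0,"ax":0,"ay":0,"az":0,"gripper":255},
    {"tx":0,"ty":0,"tz":0,"ax":0,"ay":0,"az":0,"gripper":255}
  ]
}}

```text
clock: 26.3
ee_pos: [0.6287, -0.0803, 0.082]
tcp_rot: [[-0.997, 0.07, -0.01], [0.07, 0.998, -0.0], [0.01, -0.001, -1.0]]
force: [-15.6, -4.1, 10.5]
opening: -0.001
grip_force: 7.9
```

```bash
python3 q.py
```

```text
26.3 [ 0.6329 -0.034   0.082 ] [-15.6  -4.1  10.5]
scene [(34, array([0.6508, 0.1625, 0.082 ]))]
side []
```

Both ends stop at the same u, about 0.6325. One confirming touch on the left, then I retract and look.

Request:
{"fn": "move_arm", "kwargs": {
  "motion": [
    {"tx":0.024,"ty":0,"tz":0,"ax":0,"ay":0,"az":0,"gripper":255},
    {"tx":0,"ty":0.05,"tz":0,"ax":0,"ay":0,"az":0,"gripper":255},
    {"tx":0,"ty":0.05,"tz":0,"ax":0,"ay":0,"az":0,"gripper":255},
    {"tx":0,"ty":0.05,"tz":0,"ax":0,"ay":0,"az":0,"gripper":255},
    {"tx":0,"ty":0.048,"tz":0,"ax":0,"ay":0,"az":0,"gripper":255},
    {"tx":-0.006,"ty":0,"tz":0,"ax":0,"ay":0,"az":0,"gripper":255},
    {"tx":-0.008,"ty":0,"tz":0,"ax":0,"ay":0,"az":0,"gripper":255},
    {"tx":-0.005,"ty":0,"tz":0,"ax":0,"ay":0,"az":0,"gripper":255},
    {"tx":-0.004,"ty":0,"tz":0,"ax":0,"ay":0,"az":0,"gripper":255},
    {"tx":-0.001,"ty":0,"tz":0,"ax":0,"ay":0,"az":0,"gripper":255}
  ]
}}

```text
clock: 27.4
ee_pos: [0.6427, 0.1166, 0.0818]
tcp_rot: [[-0.997, 0.074, -0.012], [0.074, 0.997, 0.003], [0.012, 0.002, -1.0]]
force: [-17.4, 6.9, 12.4]
opening: -0.001
grip_force: 9.2
```

Request:
{"fn": "move_arm", "kwargs": {
  "motion": [
    {"tx":0.03,"ty":0,"tz":0,"ax":0,"ay":0,"az":0,"gripper":255},
    {"tx":0.02,"ty":-0.02,"tz":-0.03,"ax":0,"ay":0,"az":0,"gripper":255},
    {"tx":0.02,"ty":-0.04,"tz":-0.04,"ax":0,"ay":0,"az":0,"gripper":255},
    {"tx":0.0,"ty":-0.04,"tz":-0.04,"ax":0,"ay":0,"az":0,"gripper":255},
    {"tx":-0.04,"ty":0,"tz":-0.04,"ax":0,"ay":0,"az":0,"gripper":255},
    {"tx":-0.045,"ty":0,"tz":0,"ax":0,"ay":0,"az":0,"gripper":255},
    {"tx":-0.045,"ty":0,"tz":0,"ax":0,"ay":0,"az":0,"gripper":255},
    {"tx":0,"ty":0,"tz":0,"ax":0,"ay":0,"az":0,"gripper":255},
    {"tx":0,"ty":0,"tz":0,"ax":0,"ay":0,"az":0,"gripper":255}
  ]
}}

```text
clock: 28.3
ee_pos: [0.6999, 0.0214, 0.2144]
tcp_rot: [[-0.997, 0.075, -0.003], [0.075, 0.997, 0.0], [0.003, 0.0, -1.0]]
force: [-0.4, 0.8, 0.2]
opening: 0.003
grip_force: 0.0
```

```bash
python3 - <<'E'
from plant import r
from h import *
s=r.sense(); print(s['clock'],uv(s['ee_pos']),s['force'])
w=r.snapshot('wrist');cv2.imwrite('pics/w9.png',w['frame']);print([(b[0],b[1],uv(plane(w,b[1],.082))) for b in blobs(w,*Y,(100,0,540,330),100)])
E
```

```text
28.3 [0.6964 0.0726 0.2144] [-0.40872503  0.79935453  0.23020739]
[(np.int32(602), array([187.60963455, 136.94684385]), array([ 0.6541, -0.0344,  0.082 ])), (np.int32(592), array([438.40371622, 136.16554054]), array([0.6539, 0.1651, 0.082 ]))]
```

View pics/w9.png

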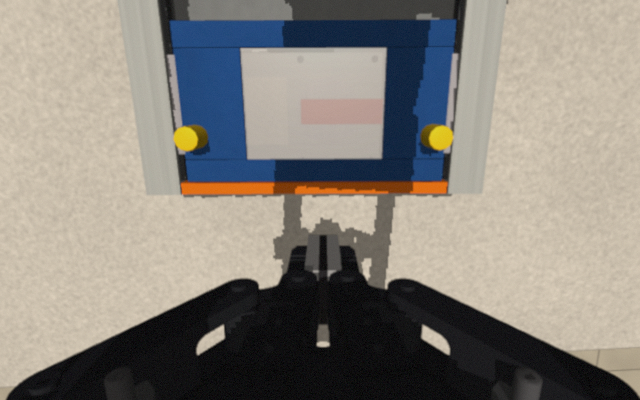

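The cover lies flush against the orange wall (row 182) with no gap. The studs at (188,137) and (438,136) measure u = 0.654 for both, against 0.655 expected. The clamp shows flat under the window at (340,110), and the robot is clear.

```bash
python3 -c "
from plant import r
print(r.hand_in())"
```

```text
the job is handed in; nothing more can be done
None
```

I pressed the drive down to its stop, swung the clamp bar flat and slid the cover shut against the far wall, then handed the job in at about 28 s; the hand-in call returned no verdict.

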